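# Fit the divider plate into the bakeware rack

### The arm

A 6-joint arm with a two-finger parallel gripper is mounted at the origin on the work surface. World frame = base frame: x ahead of the robot, y to its left, z up, the work surface at z = 0. Lengths are in m, angles in degrees, forces in N, time in s.
With the tool pointing down it reaches from about 0.25 to 0.8 m from the base axis. Payload 8.5 kg.
Tool frame: the origin (TCP) lies midway between the tips of the shut fingers; the grasp point (between the pads) lies 19 mm behind it; z points along the fingers, y is the line along which they close (so a half turn about z gives the same grasp; the last joint's range is limited). The gripper opens to 85 mm and grips with 20 to 120 N. Pads are 22 mm wide; open, the fingers measure 114 mm over their backs; the gripper's body (76 mm by 85 mm) begins 54 mm behind the grasp point. The pads swing forward as they close: fully open they stand 13 mm farther back than shut.
Start: joints at [70.646, 13.648, -0.773, 75.585, 0, 90], TCP at [0.174, 0.495, 0.209] pointing down, gripper open.
Joint ranges: [-152.45, 152.45], [-59.26, 108.67], [-65.41, 83.53], [-104.44, 129.93], [-82.83, 76.93], [-180, 180]. Speed limits (degrees/s): [127.2, 127.2, 159.86, 180, 180, 180].

### API

Orientations are given as a 3x3 rotation matrix whose columns are the frame's x, y, z axes.
In Python, from cell import manip, snapshot, camera_params, workorder gives the robot as it stands. The module is installed in compiled form; this text tells all that it offers.
- The arm moves only by the shell command python3 -m creep 'ROWS' [FORCE]. ROWS is a JSON object of lists of equal length, an entry for each row: "offset": the shift along the tool's x, y, z each as a share of 0.75 m, from -1 to 1, a list of three; "rot": the turn, a rotation vector about the tool's x, y, z each as a share of 0.5 rad, from -1 to 1, a list of three; "fingers": the opening, from 0 (shut) to 1 (fully open). A call has 1 to 10 rows; each row is the pose to reach, as a shift and turn from the pose commanded when the call began, along the tool's axes at that moment; what a row does not reach only later rows make up. A row lasts 1/10 s, in which the tool goes at most 50 mm and 8.59 degrees, less where a joint would pass 70% of its speed; a pose out of reach is approached as far as the arm can. A call with a number of a shift or a turn outside -1 to 1 is refused whole. A call with a gripper value outside its range is refused whole. The fingers move at their own pace and stop on an object; FORCE is the grip in N (left out, the last holds). Time passes only in rows, so rows that repeat a pose let the fingers close. It gives the time, the measured TCP pose, the force, the opening and the grip force at its end, in the units of the state.
- manip.sense(): the state, without advancing time (a new reading comes with each control period).
- snapshot(name): name is "scene" or "top" or "wrist"; returns the picture (480x640x3 uint8, red, green, blue); there is no depth.
- camera_params(name): a dict with "fx", "fy", "cx", "cy" (pixels), "R" (3x3) and "t" (3): a world point X has camera coordinates R X + t; the wrist camera has in their place "mount" (4x4, takes a point from camera to tool coordinates, whose origin is the TCP and whose axes are the flange's). Camera axes: x right, y down, z forward; pixel columns grow to the right and rows downward; lengths in m; the calibration is good to about 2 mm. The wrist camera is an equidistant fisheye: a pixel r from the principal point sees the ray r / f radians off the axis. A picture is of the moment at which its call begins: read the wrist's pose just before it. camera_params takes no time and is no camera call.
- workorder.finish_job(): hands the job in; it is judged then, once.
The state is a dict: "time": time; "qpos": joint angles; "qvel": joint speeds; "joint_torque": joint torques, N m; "eef_pos": TCP position; "orientation": TCP orientation; "ft_force": force on the tool from outside, world axes, zero at the start; "moment": the same for the moment, N m; "opening": finger opening in m; "grasp_force": force on a finger pad.
Only numpy, scipy, OpenCV 4.12 (cv2) and the standard library are available. Lean on these libraries where they do the work, as an engineer would, in place of code of your own. Each camera call takes 0.05 s, during which the arm holds its last target. There are 200 camera calls.

### The job

Take the eared divider plate out of the wooden block and slide its two ears down into the spring-lined slots of the empty bay in the steel bakeware rack. Press it down by feel until it sits level and firmly on the bay's sprung sill bar, so that the slot springs keep it pressed there when you let go, but stop there: do not bear on the sill with more than about 15 N. Leave the filed bakeware where it is.

Things in the scene. Friction and masses are not known exactly. Their poses are not given: they have to be found in the camera images.
- plate_center (a point): Centre (half-way up) of the loose aluminium divider plate, about 0.25 kg, upright in the block. z up, x along the plate from ear to ear, y across its thickness; either way round is the same. Body 116 mm long (x), 6 mm thick, 135 mm high: lower edge 67.5 mm below this point. Ears: 16 mm beyond each end (148 mm over both), 6 mm thick, lower edge rounded, 8 to 52 mm above the plate's lower edge.
- plate_grip (a point): Middle of the plate's thicker top bar, 54 mm above its centre: 80 mm long (x), 12 mm thick (y), 27 mm high, its top 13.5 mm above this point. Take the plate here from above, fingers closing along y. Axes as the plate's.
- block: Fixed beech block, 100 mm (x) by 60 mm (y) by 40 mm high, with a groove along its x, 8 mm wide and 30 mm deep, in which the plate's lower edge stands 10 mm above the surface. Origin under its centre, z up. The ears hang past its ends. It may stand on either side of the rack.
- rack: Fixed brushed-steel rack, 180 mm (x) by 300 mm (y). Origin on the surface under the middle of its empty bay, z up. x: the way the fitted plate runs; y: the way bakeware is filed. Two slotted posts stand at x = -80 and +80 mm. Nearest bakeware starts 70 mm from the bay's middle on either side, nothing on the rack is higher than 156 mm; a lid hangs on its +y side.
- slot_near (a point): Middle of the mouth of the slot at x = -72 mm of the rack, 95 mm above the surface. The slot is upright, open at the top and towards the other post, 15 mm wide (y) between cheeks at |x| = 64 to 80 mm; the ears have 6 mm to spare at each end. Flared lips up to 107 mm high guide ears from about 6 mm off-centre (y).
- slot_far (a point): The same for the other slot, at x = +72 mm of the rack.
- springs (a point): Point between the slots, 62 mm up, where steel leaf springs bow farthest into both slots (2 mm gap, which the 6 mm ears force apart from both sides). The push needed peaks at 10 to 25 N with the plate's lower edge about 54 mm above the surface; below 48 mm it is level at 6 to 15 N, all friction (differs from run to run), down to the sill. The plate neither falls in nor springs back.
- sill: The sill of the empty bay: fixed steel housing, origin on the surface under the bay's middle, z up, x along the fitted plate. It carries a level bar (112 by 22 mm) for the plate's lower edge. The bar's top was set by hand between 16 and 36 mm above the surface and is not measured: find it by feel. It is sprung: it gives 1 mm per 7 N, 2 mm at most, then is solid.
- sheet_pan: Loose rectangular sheet pan, 160 by 140 by 22 mm, filed upright at y = +85 mm of the rack; leave it. Origin at the middle of its lower edge.
- round_tin: Loose round cake tin, 150 mm across, 40 mm deep, filed on edge at y = -95 mm of the rack; leave it. Origin at its centre.
- heart_tin: Loose heart tin, 145 by 133 by 36 mm, filed on its two lobes at y = -141 mm of the rack; leave it. Origin near its centre.
Mind the look-alikes: they are no part of the job. Of the things that look like the part that bears plate_center, the smallest one is meant.

How it is judged (in metres and radians):
On the way, in this order (a step that is already met when the one before it is completed fails the run):
1. the plate is lifted clear of the block (z of plate_center in the frame of block above 0.12 m and contact force between plate and the fingers above 1 N), for 0.1 s.
2. both ears have entered the slots, upright and in line (horizontal distance between plate_center and rack below 0.009 m and angle between the x axis of plate_center and the x axis of rack, either way round below 0.09 rad and angle between plate_center's own z axis and vertical below 0.12 rad and z of plate_center in the frame of rack below 0.1375 m), for 0.1 s.
At the end, for the whole second after the job is handed in: The plate stands in the bay, ears in the slots, within 8 mm of its middle, in line within 0.06 rad, upright within 0.05 rad, pressed on the sill bar with over 1.5 N by the slot springs alone, at rest and released; the filed bakeware has moved less than 20 mm (horizontal distance between plate_center and rack below 0.008 m and angle between the x axis of plate_center and the x axis of rack, either way round below 0.06 rad and angle between plate_center's own z axis and vertical below 0.05 rad and z of plate_center in the frame of rack below 0.108 m and contact force between plate and sill above 1.5 N and linear speed of plate below 0.02 m/s and distance of each of sheet_pan, round_tin, heart_tin from where it was at the start of the episode below 0.02 m); the robot touches nothing.
It fails at once if the plate is pressed on the sill with more than 22 N (contact force between plate and sill above 22 N).
It fails at once if the sheet pan, round tin or heart tin is moved by 30 mm or more (distance of any of sheet_pan, round_tin, heart_tin from where it was at the start of the episode above 0.03 m).
It also fails if it takes over 67 s, if anything falls off the work surface, if the arm or the gripper's body presses on something with over 40 N, if the wrist force passes 120 N, or if a joint passes its speed limit or range.

## Working session

There is one attempt and no reset: what is moved stays moved. The work goes in short steps, Python scripts to look and compute and a shell command to move; the robot and the scene stay as the last step left them, time stands still between calls to the robot, and variables do not carry over. Pictures are saved under pics/ and viewed, at most 10 in all, crops included, and the job is handed in when it is done.

```bash
mkdir -p pics; python3 - <<'E'
from cell import manip,snapshot,camera_params
import cv2,numpy as np
for n in("scene","top"):
    cv2.imwrite(f"pics/{n}0.png",snapshot(n)[:,:,::-1]); p=camera_params(n); print(n,{k:np.round(v,3).tolist() for k,v in p.items()})
print(camera_params("wrist")); print(manip.sense())
E
```

```text
scene {'fx': 457.218, 'fy': 457.218, 'cx': 323.157, 'cy': 237.139, 'R': [[-0.763, 0.646, -0.004], [0.556, 0.653, -0.514], [-0.33, -0.395, -0.858]], 't': [0.407, -0.21, 0.985]}
top {'fx': 484.84, 'fy': 484.84, 'cx': 317.574, 'cy': 238.913, 'R': [[-0.012, -1.0, 0.014], [-0.987, 0.01, -0.159], [0.159, -0.016, -0.987]], 't': [-0.045, 0.503, 0.877]}
{'fx': 371.64829954431775, 'fy': 371.64829954431775, 'cx': 324.3933322231933, 'cy': 240.265749729101, 'mount': array([[-9.86033363e-04, -9.65743025e-01, -2.59498433e-01,
         6.50010043e-02],
       [ 9.99999407e-01, -8.32518322e-04, -7.01484066e-04,
         5.95570870e-04],
       [ 4.61416144e-04, -2.59498971e-01,  9.65743274e-01,
        -1.63922275e-01],
       [ 0.00000000e+00,  0.00000000e+00,  0.00000000e+00,
         1.00000000e+00]])}
{'time': 0.1, 'qpos': array([ 7.06445667e+01,  1.36771748e+01, -8.11666839e-01,  7.55837268e+01,
       -9.92927806e-05,  9.00025183e+01]), 'qvel': array([ 0.02229382, -0.02792598,  0.17612522,  0.01330756, -0.04976083,
        0.09396769]), 'joint_torque': array([-6.58772024e-04, -5.39722359e+01,  3.46997666e+01,  1.35003560e-02,
       -7.23968674e-05, -3.64913637e-05]), 'eef_pos': array([0.1738695 , 0.49495599, 0.20894811]), 'orientation': array([[-9.43466172e-01,  3.31468562e-01, -4.18136800e-04],
       [ 3.31468826e-01,  9.43465414e-01, -1.19554705e-03],
       [-1.78865394e-06, -1.26655752e-03, -9.99999198e-01]]), 'ft_force': array([ 0.16789363,  0.17226776, -0.19962275]), 'moment': array([-0.0473566 , -0.01952047, -0.01988695]), 'grasp_force': 0.0, 'opening': 0.08554161897952005}
```

View pics/scene0.png

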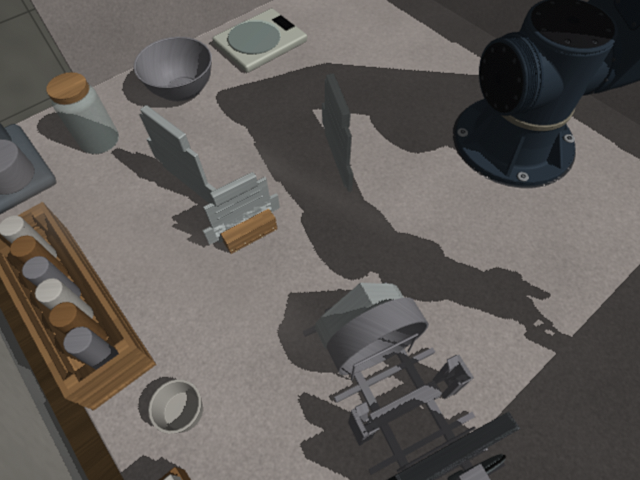

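View pics/top0.png

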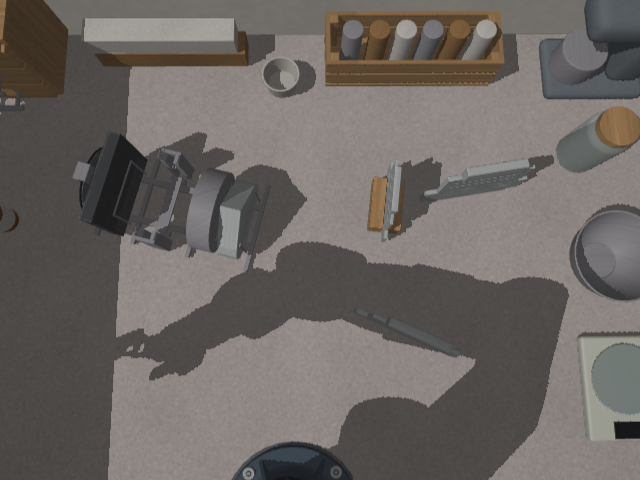

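The scene view shows the block at (248,232) with the plate behind it, and the rack bay between posts at (365,425) and (455,375). In the top view the block is at (385,203), the plate at (393,200), and the posts at about (150,240) and (178,160). I'll enlarge both areas.

```bash
python3 - <<'E'
import cv2,numpy as np
t=cv2.imread("pics/top0.png");s=cv2.imread("pics/scene0.png")
def c(im,x,y,w,h):return cv2.resize(im[y:y+h,x:x+w],(400,300),interpolation=cv2.INTER_CUBIC)
a=np.vstack([np.hstack([c(t,335,150,120,90),c(t,100,130,160,120)]),np.hstack([c(s,190,165,100,75),c(s,315,330,180,135)])])
cv2.imwrite("pics/crop0.png",a)
E
```

```text
(no output)
```

View pics/crop0.png

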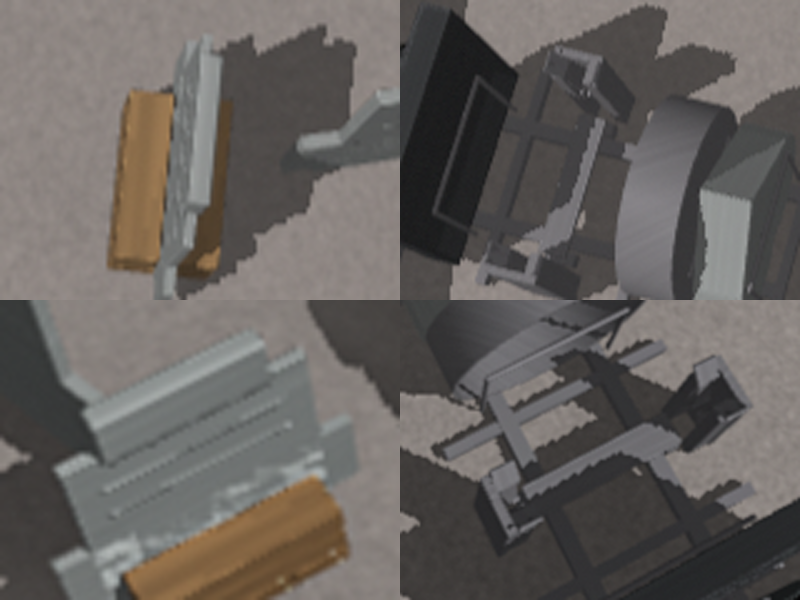

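```bash
cat > h.py <<'E'
import numpy as np
from cell import camera_params,manip,snapshot
def ray(n,u,v,st=None):
    p=camera_params(n)
    if n!="wrist":
        R=np.array(p["R"]);t=np.array(p["t"]);d=np.array([(u-p["cx"])/p["fx"],(v-p["cy"])/p["fy"],1])
        return -R.T@t,R.T@d
    x,y=(u-p["cx"])/p["fx"],(v-p["cy"])/p["fy"];r=np.hypot(x,y)
    d=np.array([np.sin(r)*x/r,np.sin(r)*y/r,np.cos(r)]);M=p["mount"]
    O=st["orientation"];return st["eef_pos"]+O@M[:3,3],O@M[:3,:3]@d
def at(n,u,v,z,st=None):
    o,d=ray(n,u,v,st);return o+d*(z-o[2])/d[2]
E
python3 - <<'E'
from h import *
np.set_printoptions(precision=4,suppress=True)
T=lambda x,y:at("top",335+x/3.3333,150+y/3.3333,.145)
S=lambda x,y:at("scene",190+x/4,165+(y-300)/4,.145)
for P in (T(205,55),T(222,55),T(190,205),T(210,208)):print("T",P)
for P in (S(85,405),S(255,333),S(95,418),S(265,347)):print("S",P)
for n,u,v in(("top",174,160),("top",144,238),("scene",315+90/2.222+2,330+185/2.222),("scene",315+310/2.222,330+80/2.222)):print(n,at(n,u,v,.1))
E
```

```text
T [ 0.6106 -0.1861  0.145 ]
T [ 0.6105 -0.1949  0.145 ]
T [ 0.5315 -0.1754  0.145 ]
T [ 0.5299 -0.1856  0.145 ]
S [ 0.6058 -0.1933  0.145 ]
S [ 0.5319 -0.1788  0.145 ]
S [ 0.6063 -0.1852  0.145 ]
S [ 0.5331 -0.1702  0.145 ]
top [0.6402 0.2086 0.1   ]
top [0.4976 0.2562 0.1   ]
scene [0.6477 0.2056 0.1   ]
scene [0.5026 0.2469 0.1   ]
```

The top and scene estimates agree: plate at about (0.570,-0.184), yaw -9°; bay at about (0.572,0.229), yaw -17°. Next is a wrist look at the bay.

```bash
python3 -m creep '{"offset":[[-0.558,-0.157,-0.12],[-0.558,-0.157,-0.12],[-0.558,-0.157,-0.12],[-0.558,-0.157,-0.12],[-0.558,-0.157,-0.12],[-0.558,-0.157,-0.12],[-0.558,-0.157,-0.12],[-0.558,-0.157,-0.12],[-0.558,-0.157,-0.12],[-0.558,-0.157,-0.12]],"rot":[[0,0,0],[0,0,0],[0,0,0],[0,0,0],[0,0,0],[0,0,0],[0,0,0],[0,0,0],[0,0,0],[0,0,0]],"fingers":[1,1,1,1,1,1,1,1,1,1]}' 60
python3 -m creep '{"offset":[[0,0,0],[0,0,0],[0,0,0]],"rot":[[0,0,0],[0,0,0],[0,0,0]],"fingers":[1,1,1]}'
python3 - <<'E'
from h import *
import cv2,pickle
s=manip.sense();im=snapshot("wrist");pickle.dump(s,open("s1.pkl","wb"))
cv2.imwrite("pics/w1.png",cv2.resize(im[:,:,::-1],(800,600)))
E
```

```text
time: 1.1
eef_pos: [0.5337, 0.2425, 0.2992]
orientation: [[-0.942, 0.336, 0.001], [0.336, 0.942, -0.001], [-0.001, -0.0, -1.0]]
ft_force: [-0.5, -0.1, -0.3]
opening: 0.0853
grasp_force: 0.0
time: 1.4
eef_pos: [0.5287, 0.2463, 0.2994]
orientation: [[-0.944, 0.33, -0.001], [0.33, 0.944, -0.0], [0.0, -0.0, -1.0]]
ft_force: [0.7, 0.1, -0.3]
opening: 0.0854
grasp_force: 0.0
```

View pics/w1.png

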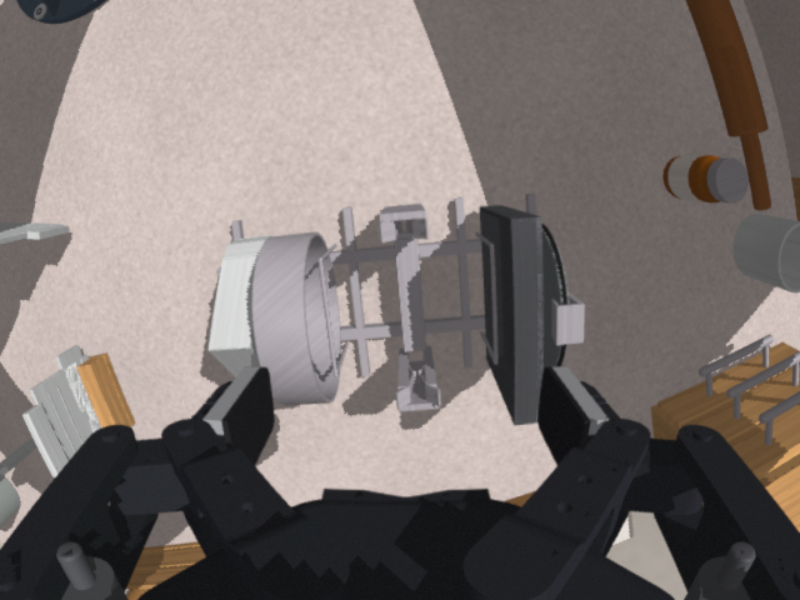

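The wrist view shows the bay: upper (near) post at (403,222) and lower post at (418,385). The sill bar lies between them at about x=408, the round tin at left and the sheet pan at right. I'll zoom in on the posts.

```bash
python3 - <<'E'
from h import *
import cv2
im=snapshot("wrist")[:,:,::-1]; cv2.imwrite("pics/w1raw.png",im)
a=np.vstack([cv2.resize(im[y:y+50,275:375],(600,300),interpolation=cv2.INTER_CUBIC) for y in(155,283)])
cv2.imwrite("pics/w1c.png",a)
E
```

```text
(no output)
```

View pics/w1c.png

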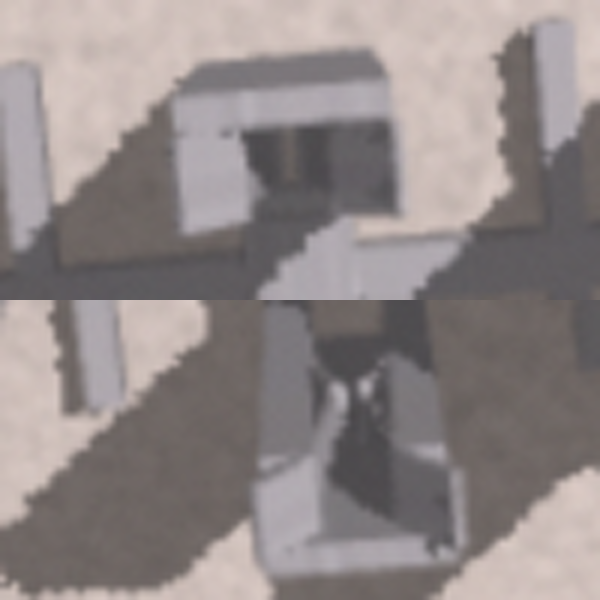

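```bash
python3 - <<'E'
from h import *
import pickle
np.set_printoptions(precision=4,suppress=True)
s=manip.sense();print(s["eef_pos"])
f=lambda x,y,z:at("wrist",275+x/6,(155+y/6 if y<300 else 233+y/6),z,s)
for a,b,n in(((289,222,.107),(358,475,.107),"lip"),((286,110,.107),(364,560,.107),"back"),((178,232,.107),(254,478,.107),"Lside"),((400,214,.107),(465,468,.107),"Rside")):
    A,B=f(*a),f(*b);d=B-A;print(n,A,B,(A+B)/2,np.hypot(*d[:2]),np.degrees(np.arctan2(d[1],d[0])))
print("spr",f(352,390,.062),"slot floor up",f(290,160,.03))
E
```

```text
[0.5289 0.2463 0.2996]
lip [0.5122 0.2513 0.107 ] [0.6363 0.2206 0.107 ] [0.5742 0.236  0.107 ] 0.12786681325239402 -13.88780829887662
back [0.4949 0.2568 0.107 ] [0.6529 0.2161 0.107 ] [0.5739 0.2365 0.107 ] 0.16319606501909062 -14.453798602549968
Lside [0.5077 0.2339 0.107 ] [0.6307 0.203  0.107 ] [0.5692 0.2185 0.107 ] 0.12682435430058492 -14.081260853512806
Rside [0.5168 0.2686 0.107 ] [0.6414 0.2389 0.107 ] [0.5791 0.2537 0.107 ] 0.12805819084642592 -13.402572115285754
spr [0.6395 0.2195 0.062 ] slot floor up [0.5103 0.2519 0.03  ]
```

Bay fix: centre (0.574,0.236), yaw -14.1°; the post spacings I measured match the model. Now the plate.

```bash
python3 -m creep '{"offset":[[-0.18,-0.523,0],[-0.18,-0.523,0],[-0.18,-0.523,0],[-0.18,-0.523,0],[-0.18,-0.523,0],[-0.18,-0.523,0],[-0.18,-0.523,0],[-0.18,-0.523,0],[-0.18,-0.523,0],[-0.18,-0.523,0]],"rot":[[0,0,-0.35],[0,0,-0.35],[0,0,-0.35],[0,0,-0.35],[0,0,-0.35],[0,0,-0.35],[0,0,-0.35],[0,0,-0.35],[0,0,-0.35],[0,0,-0.35]],"fingers":[1,1,1,1,1,1,1,1,1,1]}'
python3 -m creep '{"offset":[[0,0,0],[0,0,0],[0,0,0]],"rot":[[0,0,0],[0,0,0],[0,0,0]],"fingers":[1,1,1]}'
python3 - <<'E'
from h import *
import cv2,pickle
s=manip.sense();im=snapshot("wrist")[:,:,::-1]
pickle.dump((s["eef_pos"],s["orientation"]),open("s2.pkl","wb"))
cv2.imwrite("pics/w2raw.png",im)
cv2.imwrite("pics/w2.png",cv2.resize(im[140:340,220:420],(600,600),interpolation=cv2.INTER_CUBIC))
E
```

```text
time: 2.5
eef_pos: [0.5269, -0.1709, 0.2993]
orientation: [[-0.986, 0.165, -0.0], [0.165, 0.986, -0.0], [0.0, -0.0, -1.0]]
ft_force: [0.2, 0.9, -0.9]
opening: 0.0855
grasp_force: 0.0
time: 2.8
eef_pos: [0.5273, -0.1678, 0.2997]
orientation: [[-0.987, 0.16, 0.0], [0.16, 0.987, 0.0], [-0.0, 0.0, -1.0]]
ft_force: [0.2, 0.0, -0.1]
opening: 0.0856
grasp_force: 0.0
```

View pics/w2.png

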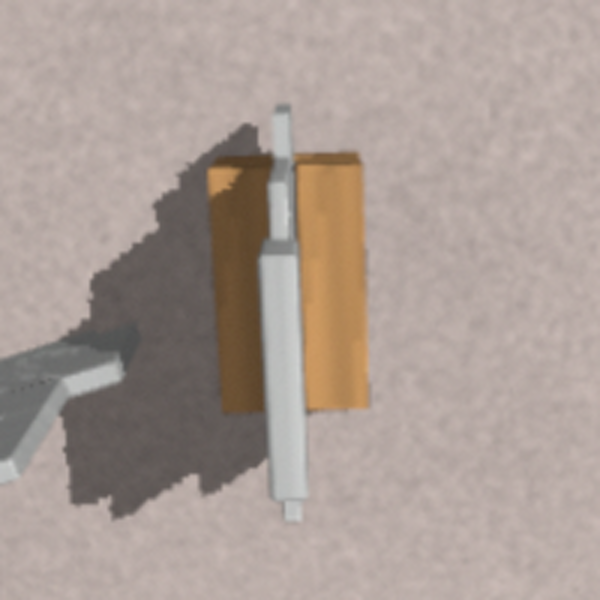

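The picture shows the plate's top bar seen from above, with crop corners at (261,256), (297,256), (272,499) and (306,497). The block is beneath it.

```bash
python3 - <<'E'
from h import *
np.set_printoptions(precision=4,suppress=True)
s=manip.sense()
f=lambda x,y,z:at("wrist",220+x/3,140+y/3,z,s)
A=(f(261,256,.145)+f(297,256,.145))/2;B=(f(272,499,.145)+f(306,497,.145))/2
d=B-A;print(A,B,(A+B)/2,np.linalg.norm(d),np.degrees(np.arctan2(d[1],d[0])))
q=[f(*p,.04) for p in((209,168),(360,164),(222,412),(370,407))];print(np.mean(q,0),q)
O=s["orientation"];print(s["eef_pos"],O,"delta tool",O.T@((A+B)/2-s["eef_pos"])/.75)
E
```

```text
[ 0.5328 -0.1788  0.145 ] [ 0.6099 -0.1889  0.145 ] [ 0.5714 -0.1838  0.145 ] 0.0777979860353846 -7.491930898558443
[ 0.5704 -0.184   0.04  ] [array([ 0.5171, -0.2067,  0.04  ]), array([ 0.525 , -0.1492,  0.04  ]), array([ 0.6159, -0.2198,  0.04  ]), array([ 0.6234, -0.1601,  0.04  ])]
[ 0.5273 -0.168   0.2997] [[-0.9871  0.1601  0.0002]
 [ 0.1601  0.9871 -0.0001]
 [-0.0002 -0.     -1.    ]] delta tool [-0.0613 -0.0114  0.2063]
```

```bash
python3 -m creep '{"offset":[[-0.06,-0.011,0],[-0.06,-0.011,0],[-0.06,-0.011,0.03],[-0.06,-0.011,0.07],[-0.06,-0.011,0.12],[-0.06,-0.011,0.16],[-0.06,-0.011,0.2],[-0.06,-0.011,0.23],[-0.06,-0.011,0.248],[-0.06,-0.011,0.248]],"rot":[[0,0,-0.07],[0,0,-0.07],[0,0,-0.07],[0,0,-0.07],[0,0,-0.07],[0,0,-0.07],[0,0,-0.07],[0,0,-0.07],[0,0,-0.07],[0,0,-0.07]],"fingers":[1,1,1,1,1,1,1,1,1,1]}'
python3 -m creep '{"offset":[[0,0,0],[0,0,0],[0,0,0],[0,0,0],[0,0,0],[0,0,0],[0,0,0],[0,0,0],[0,0,0],[0,0,0]],"rot":[[0,0,0],[0,0,0],[0,0,0],[0,0,0],[0,0,0],[0,0,0],[0,0,0],[0,0,0],[0,0,0],[0,0,0]],"fingers":[0.6,0.4,0.3,0.2,0.1,0,0,0,0,0]}' 80
```

```text
time: 3.85
eef_pos: [0.569, -0.1836, 0.1117]
orientation: [[-0.992, 0.126, -0.003], [0.126, 0.992, 0.001], [0.003, 0.001, -1.0]]
ft_force: [-0.9, 0.6, -0.1]
opening: 0.0853
grasp_force: 0.0
time: 4.85
eef_pos: [0.5707, -0.1849, 0.1142]
orientation: [[-0.992, 0.127, 0.001], [0.127, 0.992, -0.0], [-0.001, -0.0, -1.0]]
ft_force: [-0.2, 0.0, 5.8]
opening: 0.0091
grasp_force: 79.0
```

```bash
python3 -m creep '{"offset":[[0,0,-0.01],[0,0,-0.03],[0,0,-0.06],[0,0,-0.1],[0,0,-0.14],[0,0,-0.18],[0,0,-0.22],[0,0,-0.25],[0,0,-0.27],[0,0,-0.27]],"rot":[[0,0,0],[0,0,0],[0,0,0],[0,0,0],[0,0,0],[0,0,0],[0,0,0],[0,0,0],[0,0,0],[0,0,0]],"fingers":[0,0,0,0,0,0,0,0,0,0]}' 80
python3 -m creep '{"offset":[[0,0,0],[0,0,0],[0,0,0]],"rot":[[0,0,0],[0,0,0],[0,0,0]],"fingers":[0,0,0]}'
python3 - <<'E'
from h import *
import cv2
im=snapshot("wrist")[:,:,::-1];s=manip.sense();print(s["eef_pos"],s["orientation"],s["moment"])
cv2.imwrite("pics/w3.png",im)
O=s["orientation"]
print((O.T@(np.array([.574,.236,.3165])-s["eef_pos"]))/.75)
E
```

```text
time: 5.85
eef_pos: [0.5708, -0.1849, 0.3181]
orientation: [[-0.992, 0.128, 0.003], [0.127, 0.992, -0.001], [-0.003, -0.001, -1.0]]
ft_force: [-0.7, -1.2, -1.8]
opening: 0.0091
grasp_force: 78.4
time: 6.15
eef_pos: [0.5698, -0.1846, 0.3149]
orientation: [[-0.992, 0.127, -0.002], [0.127, 0.992, 0.001], [0.002, 0.0, -1.0]]
ft_force: [0.3, -0.5, -2.2]
opening: 0.0094
grasp_force: 78.4
[ 0.56988874 -0.18465233  0.31508614] [[-9.91840725e-01  1.27473194e-01 -1.60029666e-03]
 [ 1.27472697e-01  9.91841996e-01  4.08939485e-04]
 [ 1.63937025e-03  2.01608704e-04 -9.99998636e-01]] [-0.03391543 -0.02373694 -0.0350938 ]
[ 0.06606172  0.55699334 -0.00166456]
```

View pics/w3.png

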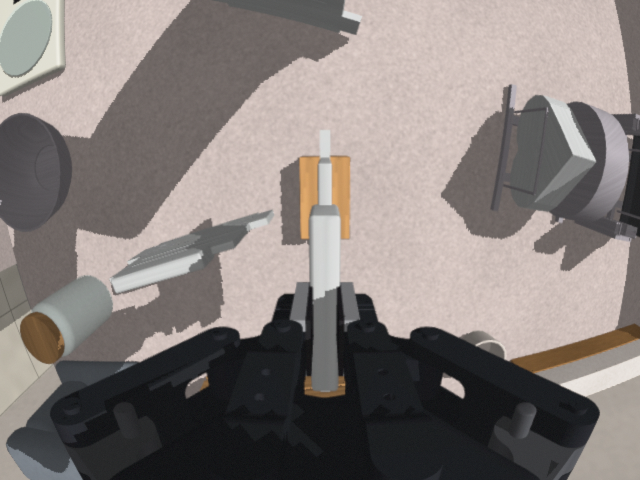

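The plate hangs straight in the gripper: bar ends at (325,212) and about (325,390), near ear tip at (325,131).

```bash
python3 - <<'E'
from h import *
np.set_printoptions(precision=4,suppress=True)
s=manip.sense();O=s["orientation"];p=s["eef_pos"];z0=p[2]+.031
for n,u,v,z in(("near",325.5,213,z0),("far",325,390,z0),("ear",325,131,z0-.083),("ear2",325,129,z0-.083)):print(n,O.T@(at("wrist",u,v,z,s)-p))
c,sn=np.cos(np.radians(-14.1)),np.sin(np.radians(-14.1))
print("yaw now",np.degrees(np.arctan2(-O[1,0],-O[0,0])))
E
```

```text
near [ 0.0394  0.0008 -0.0309]
far [-0.0394  0.0006 -0.0311]
ear [0.0717 0.0007 0.0521]
ear2 [0.0729 0.0007 0.0521]
yaw now -7.323583354568513
```

```bash
python3 -m creep '{"offset":[[0.004,0.03,0],[0.01,0.08,0],[0.017,0.14,0],[0.025,0.2,0],[0.032,0.26,0],[0.04,0.32,0],[0.047,0.38,0],[0.055,0.44,0],[0.061,0.5,0],[0.064,0.54,0]],"rot":[[0,0,0.02],[0,0,0.04],[0,0,0.07],[0,0,0.1],[0,0,0.13],[0,0,0.16],[0,0,0.19],[0,0,0.21],[0,0,0.23],[0,0,0.237]],"fingers":[0,0,0,0,0,0,0,0,0,0]}' 80
python3 -m creep '{"offset":[[0.002,0.016,0],[0.002,0.016,0],[0.002,0.016,0],[0.002,0.016,0]],"rot":[[0,0,0],[0,0,0],[0,0,0],[0,0,0]],"fingers":[0,0,0,0]}'
python3 - <<'E'
from h import *
import cv2
np.set_printoptions(precision=4,suppress=True)
im=snapshot("wrist")[:,:,::-1];s=manip.sense();O=s["orientation"];print(s["eef_pos"],np.degrees(np.arctan2(-O[1,0],-O[0,0])))
print((O.T@(np.array([.5738,.2353,.3165])-s["eef_pos"]))/.75)
cv2.imwrite("pics/w4.png",im)
E
```

```text
time: 7.2
eef_pos: [0.5736, 0.226, 0.3154]
orientation: [[-0.97, 0.242, -0.001], [0.242, 0.97, 0.0], [0.001, -0.0, -1.0]]
ft_force: [0.0, -0.7, -1.5]
opening: 0.0093
grasp_force: 78.4
time: 7.6
eef_pos: [0.5758, 0.2336, 0.3162]
orientation: [[-0.969, 0.245, 0.0], [0.245, 0.969, -0.0], [-0.0, -0.0, -1.0]]
ft_force: [0.5, -1.1, -1.0]
opening: 0.0093
grasp_force: 78.4
[0.5759 0.2336 0.3163] -14.208514984751732
[ 0.0032  0.0016 -0.0003]
```

View pics/w4.png

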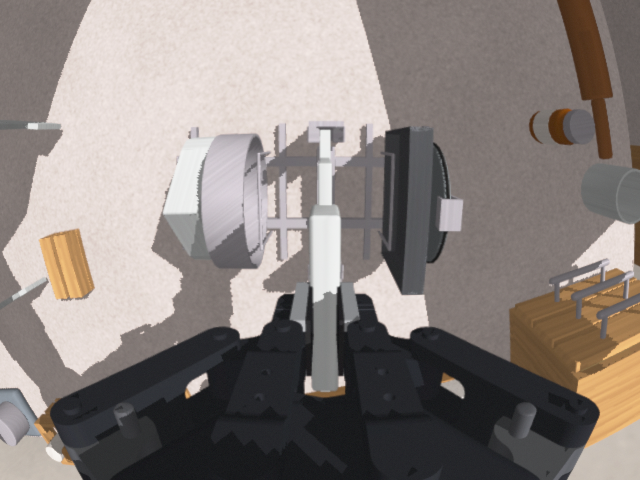

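The near ear lines up with the slot at (325,130). I'll apply the small lateral correction and go down to just above the lips.

```bash
python3 -m creep '{"offset":[[0.0032,0.0016,0.01],[0.0032,0.0016,0.03],[0.0032,0.0016,0.06],[0.0032,0.0016,0.09],[0.0032,0.0016,0.115],[0.0032,0.0016,0.13],[0.0032,0.0016,0.135],[0.0032,0.0016,0.135],[0.0032,0.0016,0.135],[0.0032,0.0016,0.135]],"rot":[[0,0,0],[0,0,0],[0,0,0],[0,0,0],[0,0,0],[0,0,0],[0,0,0],[0,0,0],[0,0,0],[0,0,0]],"fingers":[0,0,0,0,0,0,0,0,0,0]}' 100
python3 - <<'E'
from h import *
import cv2
np.set_printoptions(precision=4,suppress=True)
im=snapshot("wrist")[:,:,::-1];s=manip.sense();print(s["eef_pos"],s["ft_force"])
t=snapshot("top")[:,:,::-1];sc=snapshot("scene")[:,:,::-1]
a=np.hstack([cv2.resize(im[90:165,275:375],(400,300),interpolation=3),cv2.resize(sc[330:465,315:495],(400,300),interpolation=3)])
cv2.imwrite("pics/c5.png",a)
E
```

```text
time: 8.65
eef_pos: [0.5742, 0.237, 0.2157]
orientation: [[-0.97, 0.244, 0.002], [0.244, 0.97, 0.0], [-0.001, 0.001, -1.0]]
ft_force: [-0.3, -0.6, -2.5]
opening: 0.0082
grasp_force: 102.2
[0.5741 0.237  0.2156] [ 0.2271 -0.4122 -2.8012]
```

View pics/c5.png

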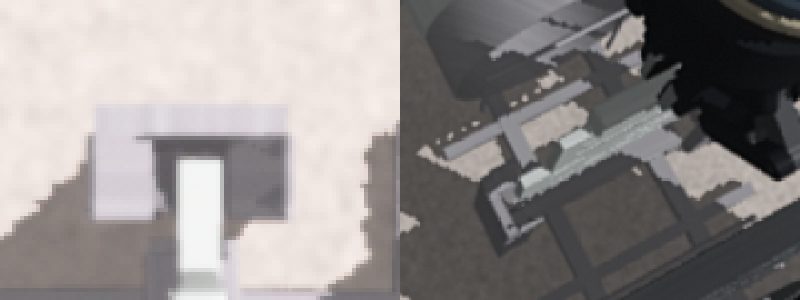

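The near ear is in line with the slot, about 1.5 mm towards +y, so I'll shift by -1.6 mm while lowering into the lips.

```bash
python3 -m creep '{"offset":[[0,-0.002,0],[0,-0.002,0.006],[0,-0.002,0.013],[0,-0.002,0.02],[0,-0.002,0.026],[0,-0.002,0.033],[0,-0.002,0.04],[0,-0.002,0.046],[0,-0.002,0.05],[0,-0.002,0.05]],"rot":[[0,0,0],[0,0,0],[0,0,0],[0,0,0],[0,0,0],[0,0,0],[0,0,0],[0,0,0],[0,0,0],[0,0,0]],"fingers":[0,0,0,0,0,0,0,0,0,0]}' 100
python3 -m creep '{"offset":[[0,0,0],[0,0,0]],"rot":[[0,0,0],[0,0,0]],"fingers":[0,0]}'
```

```text
time: 9.8
eef_pos: [0.5731, 0.2352, 0.1767]
orientation: [[-0.97, 0.244, -0.001], [0.244, 0.97, -0.0], [0.001, -0.001, -1.0]]
ft_force: [-0.3, -0.7, -2.0]
opening: 0.0086
grasp_force: 102.2
time: 10.0
eef_pos: [0.5735, 0.2354, 0.1775]
orientation: [[-0.97, 0.244, 0.0], [0.244, 0.97, 0.0], [-0.0, 0.0, -1.0]]
ft_force: [-0.6, 0.1, -2.3]
opening: 0.0086
grasp_force: 102.2
```

```bash
python3 -m creep '{"offset":[[0,0,0.004],[0,0,0.008],[0,0,0.012],[0,0,0.016],[0,0,0.02],[0,0,0.024],[0,0,0.027],[0,0,0.027]],"rot":[[0,0,0],[0,0,0],[0,0,0],[0,0,0],[0,0,0],[0,0,0],[0,0,0],[0,0,0]],"fingers":[0,0,0,0,0,0,0,0]}' 110
python3 -m creep '{"offset":[[0,0,0.004],[0,0,0.008],[0,0,0.01]],"rot":[[0,0,0],[0,0,0],[0,0,0]],"fingers":[0,0,0]}'
python3 -m creep '{"offset":[[0,0,0.002],[0,0,0.003],[0,0,0.003]],"rot":[[0,0,0],[0,0,0],[0,0,0]],"fingers":[0,0,0]}'
```

```text
time: 10.8
eef_pos: [0.5741, 0.2357, 0.1584]
orientation: [[-0.97, 0.244, 0.003], [0.244, 0.97, 0.001], [-0.002, 0.002, -1.0]]
ft_force: [-1.4, -0.2, 8.4]
opening: 0.0081
grasp_force: 111.8
time: 11.1
eef_pos: [0.5743, 0.2357, 0.1513]
orientation: [[-0.97, 0.244, 0.003], [0.244, 0.97, 0.001], [-0.003, 0.002, -1.0]]
ft_force: [-0.2, -0.3, 8.9]
opening: 0.008
grasp_force: 112.0
time: 11.4
eef_pos: [0.5741, 0.2355, 0.1484]
orientation: [[-0.97, 0.244, 0.002], [0.244, 0.97, 0.001], [-0.002, 0.001, -1.0]]
ft_force: [0.4, -0.7, 6.5]
opening: 0.0077
grasp_force: 111.6
```

Past the spring peak; the level friction is about 7 N on the sensor (about 9 N with the plate's weight). I'll go on down in fine steps.

```bash
python3 -m creep '{"offset":[[0,0,0.002],[0,0,0.004],[0,0,0.006],[0,0,0.008],[0,0,0.008]],"rot":[[0,0,0],[0,0,0],[0,0,0],[0,0,0],[0,0,0]],"fingers":[0,0,0,0,0]}'
for i in 1; do python3 -m creep '{"offset":[[0,0,0.0007],[0,0,0.0013],[0,0,0.0013]],"rot":[[0,0,0],[0,0,0],[0,0,0]],"fingers":[0,0,0]}'; done
```

```text
time: 11.9
eef_pos: [0.5741, 0.2355, 0.1422]
orientation: [[-0.97, 0.244, 0.002], [0.244, 0.97, 0.001], [-0.002, 0.001, -1.0]]
ft_force: [0.9, -1.3, 5.9]
opening: 0.0083
grasp_force: 111.4
time: 12.2
eef_pos: [0.574, 0.2355, 0.1411]
orientation: [[-0.97, 0.244, 0.002], [0.244, 0.97, 0.0], [-0.002, 0.001, -1.0]]
ft_force: [0.1, -1.2, 4.3]
opening: 0.0079
grasp_force: 111.5
```

```bash
python3 -m creep '{"offset":[[0,0,0.0007],[0,0,0.0013],[0,0,0.0013]],"rot":[[0,0,0],[0,0,0],[0,0,0]],"fingers":[0,0,0]}'
```

```text
time: 12.5
eef_pos: [0.574, 0.2355, 0.1402]
orientation: [[-0.97, 0.244, 0.002], [0.244, 0.97, 0.0], [-0.002, 0.001, -1.0]]
ft_force: [0.4, -0.8, 5.5]
opening: 0.0079
grasp_force: 111.5
```

```bash
for k in 1; do python3 -m creep '{"offset":[[0,0,0.0006],[0,0,0.001],[0,0,0.001]],"rot":[[0,0,0],[0,0,0],[0,0,0]],"fingers":[0,0,0]}' | grep -E "pos|ft"; python3 -m creep '{"offset":[[0,0,0.0006],[0,0,0.001],[0,0,0.001]],"rot":[[0,0,0],[0,0,0],[0,0,0]],"fingers":[0,0,0]}'| grep -E "pos|ft"; done
```

```text
eef_pos: [0.574, 0.2355, 0.1394]
ft_force: [-0.1, -0.3, 5.9]
eef_pos: [0.574, 0.2355, 0.1387]
ft_force: [0.0, -0.1, 4.2]
```

```bash
python3 -m creep '{"offset":[[0,0,0.0006],[0,0,0.001],[0,0,0.001]],"rot":[[0,0,0],[0,0,0],[0,0,0]],"fingers":[0,0,0]}' | grep -E "pos|ft"; python3 -m creep '{"offset":[[0,0,0.0006],[0,0,0.001],[0,0,0.001]],"rot":[[0,0,0],[0,0,0],[0,0,0]],"fingers":[0,0,0]}'| grep -E "pos|ft"
```

```text
eef_pos: [0.574, 0.2355, 0.138]
ft_force: [-0.1, -0.5, 6.4]
eef_pos: [0.5742, 0.2355, 0.1375]
ft_force: [0.0, -1.1, 8.1]
```

```bash
python3 -m creep '{"offset":[[0,0,0.0004],[0,0,0.0007],[0,0,0.0007]],"rot":[[0,0,0],[0,0,0],[0,0,0]],"fingers":[0,0,0]}' | grep -E "pos|ft"
```

```text
eef_pos: [0.5743, 0.2356, 0.1374]
ft_force: [-0.7, -0.7, 11.2]
```

```bash
python3 -m creep '{"offset":[[0,0,0.0004],[0,0,0.0004],[0,0,0.0004]],"rot":[[0,0,0],[0,0,0],[0,0,0]],"fingers":[0,0,0]}' | grep -E "pos|ft"; python3 - <<'E'
from h import *
for i in range(4):
    snapshot("wrist");s=manip.sense();print(s["eef_pos"].round(4),s["ft_force"].round(1),s["moment"].round(2))
E
```

```text
eef_pos: [0.5744, 0.2356, 0.1371]
ft_force: [-0.6, -2.0, 9.5]
[0.5744 0.2357 0.1372] [ 0.5 -1.  10. ] [-0.25  0.16 -0.05]
[0.5744 0.2356 0.1372] [-0.2 -0.4 10.3] [-0.31  0.09 -0.16]
[0.5744 0.2356 0.1372] [-0.6 -1.5 10.6] [-0.23  0.13 -0.06]
[0.5744 0.2356 0.1372] [-0.8 -0.4 10.8] [-0.25  0.16 -0.06]
```

```bash
python3 -m creep '{"offset":[[0,0,0.0004],[0,0,0.0006],[0,0,0.0006]],"rot":[[0,0,0],[0,0,0],[0,0,0]],"fingers":[0,0,0]}' | grep -E "pos|ft"; python3 - <<'E'
from h import *
for i in range(3):
    snapshot("wrist");s=manip.sense();print(s["eef_pos"].round(4),s["ft_force"].round(1),s["moment"].round(2))
E
```

```text
eef_pos: [0.5745, 0.2357, 0.137]
ft_force: [-1.2, -1.2, 12.2]
[0.5744 0.2357 0.137 ] [ 0.1 -0.  13.5] [-0.29  0.22 -0.13]
[0.5744 0.2357 0.137 ] [-1.3 -0.5 12.7] [-0.24  0.25 -0.08]
[0.5744 0.2357 0.137 ] [-1.2 -0.7 12.3] [-0.33  0.2  -0.12]
```

```bash
python3 -m creep '{"offset":[[0,0,0.0003],[0,0,0.0006],[0,0,0.0006]],"rot":[[0,0,0],[0,0,0],[0,0,0]],"fingers":[0,0,0]}' | grep -E "pos|ft"; python3 - <<'E'
from h import *
for i in range(3):
    snapshot("wrist");s=manip.sense();print(s["eef_pos"].round(4),s["ft_force"].round(1),s["moment"].round(2))
E
```

```text
eef_pos: [0.5746, 0.2358, 0.1368]
ft_force: [-1.1, -1.3, 14.0]
[0.5746 0.2358 0.1368] [-1.8 -1.3 13.1] [-0.23  0.31 -0.1 ]
[0.5746 0.2358 0.1368] [-1.4 -0.2 14.1] [-0.3   0.29 -0.1 ]
[0.5746 0.2358 0.1368] [-1.6 -1.7 13.6] [-0.29  0.2  -0.09]
```

```bash
python3 -m creep '{"offset":[[0,0,0],[0,0,0],[0,0,0],[0,0,0]],"rot":[[0,0,0],[0,0,0],[0,0,0],[0,0,0]],"fingers":[0,0,0,0]}' 20 | grep -E "pos|ft|gra"; python3 -m creep '{"offset":[[0,0,0],[0,0,0],[0,0,0],[0,0,0],[0,0,0],[0,0,0]],"rot":[[0,0,0],[0,0,0],[0,0,0],[0,0,0],[0,0,0],[0,0,0]],"fingers":[0.4,0.4,0.4,0.4,0.4,0.4]}'
```

```text
eef_pos: [0.5746, 0.2357, 0.1368]
ft_force: [-1.7, -0.9, 13.8]
grasp_force: 112.6
time: 16.4
eef_pos: [0.5733, 0.2353, 0.1344]
orientation: [[-0.97, 0.244, -0.0], [0.244, 0.97, -0.0], [0.0, -0.0, -1.0]]
ft_force: [0.7, -0.4, -0.6]
opening: 0.0339
grasp_force: 0.0
```

```bash
python3 -m creep '{"offset":[[0,0,-0.01],[0,0,-0.03],[0,0,-0.06],[0,0,-0.1],[0,0,-0.14],[0,0,-0.18],[0,0,-0.22],[0,0,-0.22],[0,0,-0.22],[0,0,-0.22]],"rot":[[0,0,0],[0,0,0],[0,0,0],[0,0,0],[0,0,0],[0,0,0],[0,0,0],[0,0,0],[0,0,0],[0,0,0]],"fingers":[0.4,0.4,0.4,0.4,0.4,0.4,0.4,0.4,0.4,0.4]}'
python3 - <<'E'
from h import *
import cv2
im=snapshot("wrist")[:,:,::-1];sc=snapshot("scene")[:,:,::-1]
cv2.imwrite("pics/c6.png",np.hstack([cv2.resize(im[120:345,230:430],(400,450),interpolation=3),cv2.resize(sc[300:480,310:470],(400,450),interpolation=3)]))
print(manip.sense()["eef_pos"])
E
```

```text
time: 17.4
eef_pos: [0.573, 0.2352, 0.2988]
orientation: [[-0.97, 0.244, -0.001], [0.244, 0.97, -0.001], [0.001, -0.001, -1.0]]
ft_force: [1.0, -0.5, -0.2]
opening: 0.0343
grasp_force: 0.0
[0.57291415 0.23516758 0.29849493]
```

View pics/c6.png

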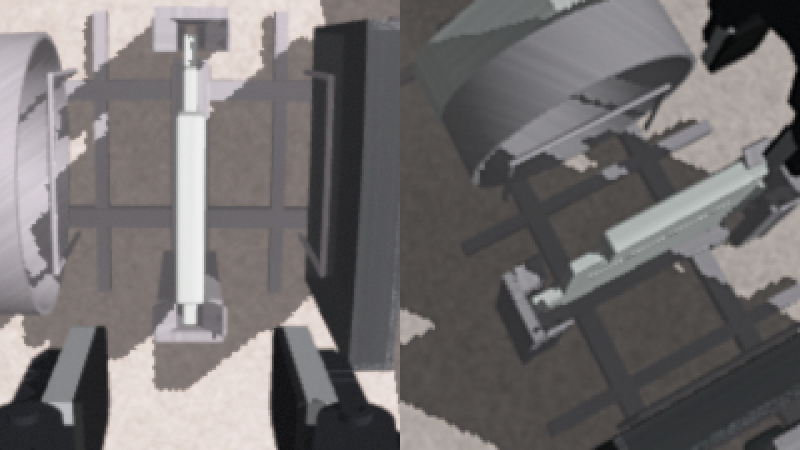

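The wrist and scene views show the plate in both slots, its bar level and in line (crop x≈190 from y=113 to 302). The round tin and sheet pan haven't moved, and the gripper is clear.

```bash
python3 -c "
from cell import workorder
print(workorder.finish_job())"
```

```text
the job is handed in; nothing more can be done
None
```

I seated the divider plate in the bay, pressed to an estimated 8–9 N on the sill, released it and handed the job in at about 17.5 s; no verdict came back, and I didn't measure the sill force after letting go.

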